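Pack the feeding kit into its steel tray

ROBOT

A 6-joint arm with a two-finger parallel gripper is mounted at the origin on the work surface. World frame = base frame: x ahead of the robot, y to its left, z up, the work surface at z = 0. Lengths are in m, angles in rad, forces in N, time in s.
With the tool pointing down it reaches from about 0.375 to 0.9 m from the base axis. Payload 3.1 kg.
Tool frame: the origin (TCP) lies midway between the tips of the shut fingers; the grasp point (between the pads) lies 19 mm behind it (manip.pinch_z is the distance from the TCP to the grasp point, in m); z points along the fingers, y is the line along which they close (so a half turn about z gives the same grasp; the last joint's range is limited). The gripper opens to 85 mm and grips with 20 to 120 N. Pads are 22 mm wide; open, the fingers measure 114 mm over their backs; the gripper's body (76 mm by 85 mm) begins 54 mm behind the grasp point. The pads swing forward as they close: fully open they stand 13 mm farther back than shut.
Start: joints at [1.018, 0.527, 1.433, -0, 1.181, -0.178], TCP at [0.228, 0.582, 0.231] pointing down, gripper open.
Joint ranges: [-3.08, 3.08], [-0.75, 2.2], [0.22, 2.44], [-1.43, 4.57], [0, 2.65], [-2.85, 2.85]. Speed limits (rad/s): [2.79, 2.79, 3.14, 3.14, 3.14, 3.14].

INTERFACE

Orientations are given as a unit quaternion [x, y, z, w].
In Python, from station import manip, viewer, ticket gives the robot as it stands.
- The arm moves only by the shell command python3 -m creep 'ROWS' [FORCE]. ROWS is JSON, a list of rows, each an object with "slide": the shift along the tool's x, y, z in cm, a list of three; "angular": the turn, a rotation vector about the tool's x, y, z in rad, a list of three; "claw": the opening, from -1 (shut) to 1 (fully open). A call has 1 to 10 rows; each row shifts and turns the commanded pose from where the row before left it, along the tool's axes as they then stand; what a row does not reach is not made up. A row lasts 1/12 s, in which the tool goes at most 41.7 mm and 7.16 degrees, less where a joint would pass 70% of its speed; a pose out of reach is approached as far as the arm can. A call with a gripper value outside its range is refused whole. The fingers move at their own pace and stop on an object; FORCE is the grip in N (left out, the last holds). Time passes only in rows, so rows that do not move let the fingers close. It gives the time, the measured TCP pose, the force, the opening and the grip force at its end, in the units of the state.
- manip.sense(): the state, without advancing time (a new reading comes with each control period).
- viewer.snapshot(name): name is "scene" or "top"; returns the picture (420x560x3 uint8, blue, green, red); there is no depth.
- viewer.calibration(name): a dict with "fov_y" (degrees; the focal length in pixels is half the picture's height over the tangent of half this angle, whatever the lens; pixels are square), "cx", "cy" (the principal point, pixels), "T" (4x4, takes a point from camera to world coordinates). Camera axes: x right, y up, looking along -z (the intrinsics and any distortion apply to the point x, -y, -z); pixel columns grow to the right and rows downward; lengths in m; the calibration is good to about 2 mm. A picture is of the moment at which its call begins. calibration takes no time and is no camera call.
- ticket.sign_off(): hands the job in; it is judged then, once.
The state is a dict: "t": time; "q": joint angles; "qd": joint speeds; "tau": joint torques, N m; "tcp_pos": TCP position; "tool_rot": TCP orientation; "force": force on the tool from outside, world axes, zero at the start; "ft_torque": the same for the moment, N m; "finger_gap": opening from 0.0 (shut) to 1.0 (fully open); "gripper_force": force on a finger pad.
Only numpy, scipy, OpenCV 4.12 (cv2) and the standard library are available. Lean on these libraries where they do the work, as an engineer would, in place of code of your own. Each camera call takes 0.05 s, during which the arm holds its last target. There are 200 camera calls.

TASK

Pack the feeding kit away: stand the cardboard carton, the white squeeze bottle and the amber dropper bottle upright in the small steel tray, all three side by side on the tray's floor. It is a close fit - the carton only goes in along the tray's long side, pushed up against one wall, with the two bottles beside it. Set each one down without dropping it, and leave the tray, the empty brown pot and the grey cup where they are.

Things in the scene. Friction and masses are not known exactly. Their poses are not given: they have to be found in the camera images.
- tray: open steel tray, heavy but loose, outside 158 x 136 mm, 50 mm high, walls and floor 4 mm thick, inside 150 mm (along its x) by 128 mm (along its y); origin at the centre of its underside, z up
- tray_floor (a point): centre of the tray's inner floor, 4 mm above the tray's origin, axes as the tray's
- carton: closed rectangular cardboard carton with paper labels, 138 mm long (its x), 56 mm wide (its y), 110 mm tall, about 0.3 kg; origin at the centre of its underside, z up
- squeeze_bottle: white squeeze bottle, round body 62 mm across and 100 mm tall, shoulder sloping in to a round cap 26 mm across from 118 to 147 mm height, a thin cone nozzle above it up to 166 mm; about 0.26 kg; origin at the centre of its underside, z up
- amber_bottle: amber glass dropper bottle, round body 58 mm across and 92 mm tall, shoulder sloping in to a round black cap 28 mm across from 106 to 139 mm height, a small rubber bulb (16 mm across) above it up to 153 mm; about 0.28 kg; origin at the centre of its underside, z up
- pot: empty round brown plastic nursery pot, 86 mm wide, 95 mm tall, standing among the things to pack; origin at the centre of its underside; leave it alone
- scoop_cup: grey plastic cup, 80 mm across, 75 mm tall, on the left beside the things to pack; origin at the centre of its underside; leave it alone
Things that resemble listed ones, but are neither listed nor needed, are in the scene too. There is more than one size of the amber_bottle; the one meant has the size given above.

How it is judged:
At the end, for the whole second after the job is handed in: Carton, squeeze bottle and amber bottle all stand inside the tray, each one's underside within 6 mm of the tray's inner floor, its centre within 65 mm (along) and 55 mm (across) of the floor's centre, tilted less than 0.1 rad, at rest (under 0.03 m/s); the tray lies flat (under 0.05 rad) (x of carton in the frame of tray_floor between -0.065 and 0.065 m and y of carton in the frame of tray_floor between -0.055 and 0.055 m and z of each of carton, squeeze_bottle, amber_bottle in the frame of tray_floor below 0.006 m and angle between each of carton, squeeze_bottle, amber_bottle's own z axis and vertical below 0.1 rad and linear speed of each of carton, squeeze_bottle, amber_bottle below 0.03 m/s and x of squeeze_bottle in the frame of tray_floor between -0.065 and 0.065 m and y of squeeze_bottle in the frame of tray_floor between -0.055 and 0.055 m and x of amber_bottle in the frame of tray_floor between -0.065 and 0.065 m and y of amber_bottle in the frame of tray_floor between -0.055 and 0.055 m and angle between tray's own z axis and vertical below 0.05 rad); the robot touches nothing.
It fails at once if the tray is shifted by more than 50 mm (distance of tray from where it was at the start of the episode above 0.05 m).
It fails at once if one of the three packed things is let fall (untouched by the fingers and faster than 0.7 m/s, a drop of about 25 mm) ((contact force between the fingers and carton below 0.05 N and linear speed of carton above 0.7 m/s) or (contact force between the fingers and squeeze_bottle below 0.05 N and linear speed of squeeze_bottle above 0.7 m/s) or (contact force between the fingers and amber_bottle below 0.05 N and linear speed of amber_bottle above 0.7 m/s)).
It fails at once if the brown pot or the grey cup is moved by more than 40 mm or knocked over (distance of any of pot, scoop_cup from where it was at the start of the episode above 0.04 m or angle between any of pot, scoop_cup's own z axis and vertical above 0.5 rad).
It also fails if it takes over 72 s, if anything falls off the work surface, if the arm or the gripper's body presses on something with over 40 N, if the wrist force passes 120 N, or if a joint passes its speed limit or range.

## Working session

There is one attempt and no reset: what is moved stays moved. The work goes in short steps, Python scripts to look and compute and a shell command to move; the robot and the scene stay as the last step left them, time stands still between calls to the robot, and variables do not carry over. Pictures are saved under pics/ and viewed, at most 10 in all, crops included, and the job is handed in when it is done.

```bash
ls; mkdir -p pics; python3 - <<'E'
from station import manip, viewer
import cv2
for n in ("scene","top"):
    cv2.imwrite(f"pics/{n}0.png",viewer.snapshot(n)); c=viewer.calibration(n); print(n,c)
print(manip.sense(), manip.pinch_z)
E
```

```text
pics
scene {'fov_y': 57.35773875467711, 'cx': 274.0336488142121, 'cy': 202.74968322007018, 'T': array([[ 0.12891323, -0.666759  ,  0.73403938,  1.28733956],
       [ 0.99164389,  0.09031596, -0.09211637,  0.00397974],
       [-0.00487605,  0.73978068,  0.67283041,  0.70941266],
       [ 0.        ,  0.        ,  0.        ,  1.        ]])}
top {'fov_y': 51.82014063125206, 'cx': 276.7495204788015, 'cy': 207.39693908271676, 'T': array([[-0.00370671,  0.98086077, -0.19467515,  0.32954394],
       [-0.99998913, -0.00308542,  0.00349452,  0.10254455],
       [ 0.00282698,  0.19468599,  0.98086155,  1.10750389],
       [ 0.        ,  0.        ,  0.        ,  1.        ]])}
{'t': 0.1, 'q': array([ 1.01846834e+00,  5.28375837e-01,  1.43380622e+00,  1.57180805e-05,
        1.18138043e+00, -1.78504222e-01]), 'qd': array([-5.69496176e-05, -7.92233024e-04, -3.76159288e-03, -5.10620043e-04,
       -6.00718207e-04,  5.89866287e-04]), 'tau': array([ 5.09165079e-05, -4.43304098e+01, -1.78585732e+01, -2.34090812e-04,
        3.88549277e-03, -7.59579173e-07]), 'tcp_pos': array([0.22785857, 0.58128209, 0.23041965]), 'tool_rot': array([ 1.85828301e-01,  9.82581738e-01, -9.17289989e-04, -3.58735697e-04]), 'force': array([-0.27913828,  0.09310019,  0.84453277]), 'ft_torque': array([ 0.02465085, -0.02921813,  0.01754403]), 'gripper_force': 0.0, 'finger_gap': 0.9976218783121553} 0.0187
```

View pics/scene0.png

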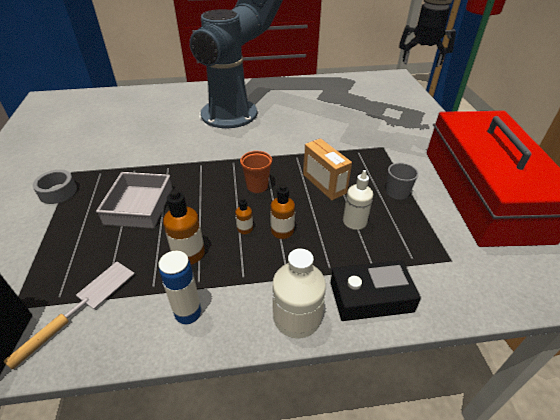

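View pics/top0.png

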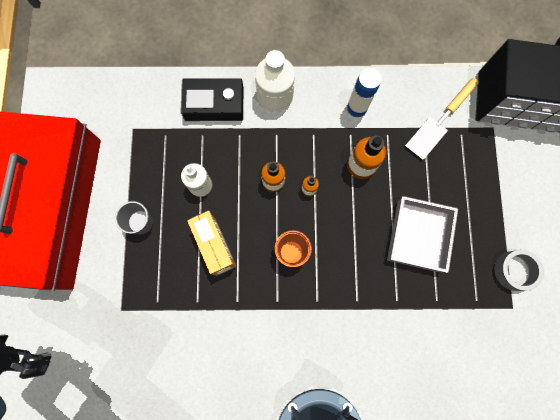

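Scene: the tray is at (136,198). Amber candidates are large (183,225), small (244,217) and medium (283,212). White candidates are the nozzle bottle (358,200) and a big jug (299,292). The carton is at (328,168), the pot at (257,172), and the grey cup at (401,180), with another grey ring at (55,186). I expect the medium amber, the nozzle bottle and the carton, and will check them in a close crop.

```bash
cat > h.py <<'E'
import numpy as np
from station import viewer
def K(n):
    c=viewer.calibration(n); f=210/np.tan(np.radians(c["fov_y"]/2)); return c,f
def ray(n,u,v,z):
    c,f=K(n); d=c["T"][:3,:3]@np.array([(u-c["cx"])/f,-(v-c["cy"])/f,-1]); o=c["T"][:3,3]
    return o+d*(z-o[2])/d[2]
def proj(n,p):
    c,f=K(n); q=c["T"][:3,:3].T@(np.array(p)-c["T"][:3,3]); return np.array([c["cx"]+f*q[0]/-q[2],c["cy"]-f*q[1]/-q[2]])
E
python3 - <<'E'
import cv2
from h import *
a=cv2.imread("pics/top0.png")[130:290,170:470]; cv2.imwrite("pics/topc.png",cv2.resize(a,(800,427),interpolation=cv2.INTER_CUBIC))
a=cv2.imread("pics/scene0.png")[130:280,150:420]; cv2.imwrite("pics/scenec.png",cv2.resize(a,(800,444),interpolation=cv2.INTER_CUBIC))
print(proj("scene",[.228,.582,.23]),proj("top",[.228,.582,.23]))
E
```

```text
[420.1423483   68.32282091] [ 28.71312102 347.45467852]
```

View pics/topc.png

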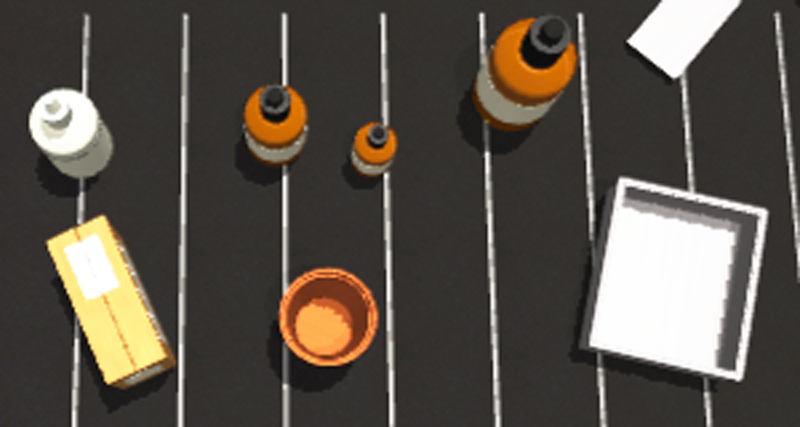

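View pics/scenec.png

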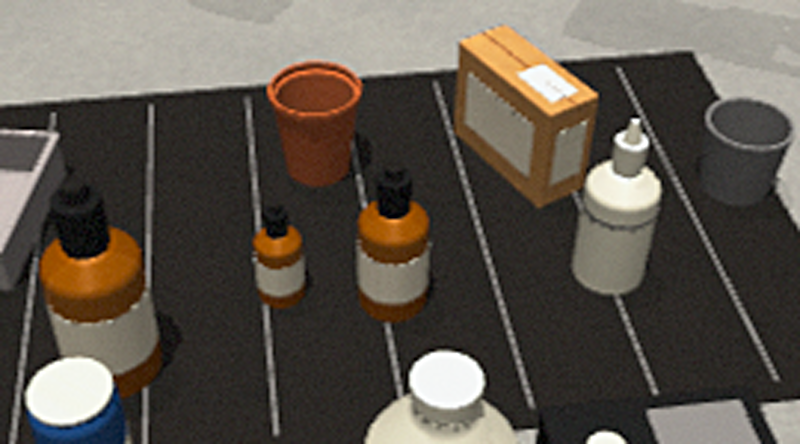

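The crops confirm the choice. The medium amber is at topc (275,125), between the small (375,150) and large (525,75) ones. The squeeze bottle with nozzle is at (70,130), the carton top is centred at (107,300), and the tray is at (680,280) with its near-left wall visible from outside. Next I measure and check sizes.

```bash
cat > m.py <<'E'
from h import *
T=lambda u,v,z: ray("top",u*.375+170,v*.375+130,z)
S=lambda u,v,z: ray("scene",u/2.963+150,v/2.963+130,z)
def rect(n,P,z):
    p=[T(u,v,z)[:2] for u,v in P]; print(n,"c",np.mean(p,0).round(4),"sides mm",[round(1e3*np.linalg.norm(p[i]-p[(i+1)%4])) for i in range(4)],"ang",[round(np.degrees(np.arctan2(*(p[(i+1)%4]-p[i])[::-1])),1) for i in range(4)])
rect("tray",[(619,179),(768,209),(742,381),(587,346)],.05)
rect("carton",[(47,241),(104,215),(167,363),(109,387)],.11)
for n,t,s,z in [("sq tip",(53,99),(636,120),.166),("sq cap top",(53,104),(631,136),.147),("amber cap",(275,95),(397,176),.15),]:
    print(n,T(*t,z).round(4),S(*s,z).round(4))
print("body ref amber: width mm", 1e3*np.linalg.norm(S(358,215,.09)-S(430,215,.09)),"large",1e3*np.linalg.norm(S(41,262,.12)-S(145,262,.12)),"small",1e3*np.linalg.norm(S(254,243,.055)-S(303,243,.055)),"sq",1e3*np.linalg.norm(S(583,192,.1)-S(661,192,.1)))
print("bottoms: sq", S(612,292,0).round(3),"amber",S(392,318,0).round(3))
print("pot rim",T(328,314,.095).round(3), S(315,90,.095).round(3), "cup",T((133-170)/.375,(218-130)/.375,.075).round(3))
print("sq body axis top from top view (shoulder circle)",T(66,122,.1).round(3),"amber",T(276,117,.092).round(3))
E
python3 m.py
```

```text
tray c [ 0.4713 -0.2657] sides mm [141, 164, 143, 161] ang [np.float64(-102.0), np.float64(166.8), np.float64(77.0), np.float64(-13.9)]
carton c [0.4447 0.254 ] sides mm [54, 142, 53, 139] ang [np.float64(-65.0), np.float64(-156.1), np.float64(112.3), np.float64(24.4)]
sq tip [0.6099 0.2953 0.166 ] [0.6127 0.3004 0.166 ]
sq cap top [0.611 0.299 0.147] [0.6087 0.3006 0.147 ]
amber cap [0.6177 0.1071 0.15  ] [0.6357 0.1085 0.15  ]
body ref amber: width mm 58.283540322855046 large 76.90986988276197 small 40.86047101634584 sq 63.345522629315546
bottoms: sq [0.639 0.297 0.   ] amber [0.643 0.105 0.   ]
pot rim [0.434 0.061 0.095] [0.441 0.063 0.095] cup [0.509 0.447 0.075]
sq body axis top from top view (shoulder circle) [0.608 0.296 0.1  ] amber [0.614 0.107 0.092]
```

```bash
cat >> h.py <<'E'
from scipy.spatial.transform import Rotation as R
def plan(*tg):
    """tg: (x,y,z,yaw of tool y in deg); prints turn (tool axes) then slide in the turned axes, cm"""
    from station import manip
    s=manip.sense(); p=s["tcp_pos"]; r=R.from_quat(s["tool_rot"])
    for x,y,z,a in tg:
        a=np.radians(a); Y=np.array([np.cos(a),np.sin(a),0]); Z=np.array([0,0,-1.]); g=R.from_matrix(np.array([np.cross(Y,Z),Y,Z]).T)
        print("turn",(r.inv()*g).as_rotvec().round(3),"slide",(100*g.inv().apply(np.array([x,y,z])-p)).round(2)); p=np.array([x,y,z]); r=g
    print("t",s["t"],"tcp",s["tcp_pos"].round(4),"F",s["force"].round(1),"gap",round(s["finger_gap"],3),"grip",round(s["gripper_force"],1))
E
python3 - <<'E'
from h import *
exec(open("m.py").read().split("rect(\"tray")[0])
print(np.mean([S(u,v,.11) for u,v in [(459,43),(510,27),(598,97),(545,118)]],0))
plan((.445,.254,.2,114),(.445,.254,.07,114))
E
```

```text
[0.45702314 0.25496137 0.11      ]
turn [-0.002 -0.001 -0.793] slide [ -6.53 -38.73   3.04]
turn [0. 0. 0.] slide [ 0.  0. 13.]
t 0.1 tcp [0.2279 0.5813 0.2304] F [-0.3  0.1  0.8] gap 0.998 grip 0.0
```

```bash
python3 -m creep '[{"slide":[-0.8,-3.0,0],"angular":[0,0,-0.1],"claw":1},{"slide":[-0.8,-3.5,0],"angular":[0,0,-0.1],"claw":1},{"slide":[-0.8,-3.5,0],"angular":[0,0,-0.1],"claw":1},{"slide":[-0.8,-3.5,0],"angular":[0,0,-0.1],"claw":1},{"slide":[-0.8,-3.5,0],"angular":[0,0,-0.1],"claw":1},{"slide":[-0.8,-3.5,0],"angular":[0,0,-0.1],"claw":1},{"slide":[-0.8,-3.5,0],"angular":[0,0,-0.1],"claw":1},{"slide":[-0.8,-3.5,0],"angular":[0,0,-0.09],"claw":1}]' 60
python3 - <<'E'
from h import *
plan((.448,.254,.16,114))
E
```

```text
t: 0.77
tcp_pos: [0.2849, 0.3104, 0.2311]
tool_rot: [-0.21, 0.978, -0.0, -0.001]
force: [1.1, 0.1, -0.5]
finger_gap: 1.0
gripper_force: 0.0
turn [-0.    -0.001  0.003] slide [-12.61 -11.79   7.11]
t 0.7667 tcp [0.2849 0.3104 0.2311] F [ 1.1  0.1 -0.5] gap 1.0 grip 0.0
```

```bash
python3 -m creep '[{"slide":[-2.1,-2.0,1.0],"angular":[0,0,0],"claw":1},{"slide":[-2.1,-2.0,1.0],"angular":[0,0,0],"claw":1},{"slide":[-2.1,-2.0,1.1],"angular":[0,0,0],"claw":1},{"slide":[-2.1,-2.0,1.0],"angular":[0,0,0],"claw":1},{"slide":[-2.1,-2.0,1.0],"angular":[0,0,0],"claw":1},{"slide":[-2.1,-1.8,2.0],"angular":[0,0,0],"claw":1},{"slide":[0,0,0],"angular":[0,0,0],"claw":1},{"slide":[0,0,0],"angular":[0,0,0],"claw":1}]'
python3 - <<'E'
from h import *
import cv2
plan((.448,.254,.16,114))
a=viewer.snapshot("top"); b=viewer.snapshot("scene")
p=[.448,.254,.16]
print(proj("top",p),proj("scene",p))
cv2.imwrite("pics/c1.png",np.hstack([cv2.resize(a[180:300,160:280],(400,400),interpolation=3),cv2.resize(b[100:220,270:390],(400,400),interpolation=3)]))
E
```

```text
t: 1.43
tcp_pos: [0.4491, 0.2545, 0.1588]
tool_rot: [-0.205, 0.979, -0.0, -0.002]
force: [-0.7, 0.1, 0.6]
finger_gap: 1.003
gripper_force: 0.0
turn [ 0.    -0.003 -0.005] slide [ 0.12  0.   -0.12]
t 1.4333 tcp [0.4491 0.2545 0.1588] F [-0.7  0.1  0.6] gap 1.003 grip 0.0
[206.55437224 238.61554142] [328.22841055 135.85750828]
```

View pics/c1.png

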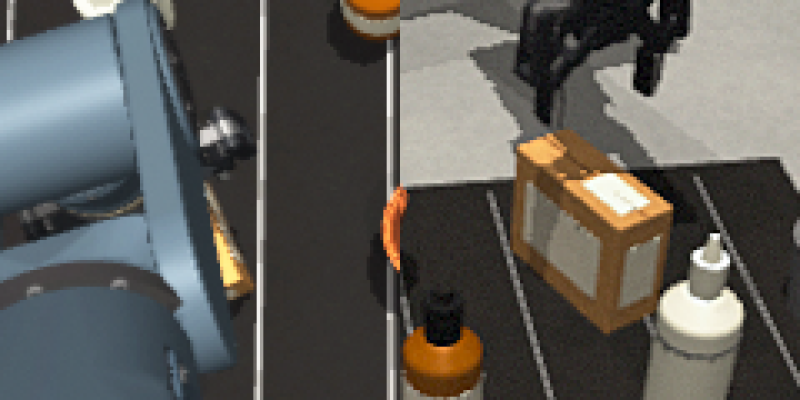

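The fingertips at (543,122) and (645,95) straddle the carton axis and their midpoint column matches the calibration. I can descend.

```bash
python3 -m creep '[{"slide":[0,0,2.0],"angular":[0,0,0],"claw":1},{"slide":[0,0,2.0],"angular":[0,0,0],"claw":1},{"slide":[0,0,2.0],"angular":[0,0,0],"claw":1},{"slide":[0,0,1.8],"angular":[0,0,0],"claw":1},{"slide":[0,0,1.0],"angular":[0,0,0],"claw":1},{"slide":[0,0,0],"angular":[0,0,0],"claw":0.2},{"slide":[0,0,0],"angular":[0,0,0],"claw":0},{"slide":[0,0,0],"angular":[0,0,0],"claw":0},{"slide":[0,0,0],"angular":[0,0,0],"claw":0},{"slide":[0,0,0],"angular":[0,0,0],"claw":0}]' 60
python3 - <<'E'
from h import *
plan((.448,.254,.07,114))
E
```

```text
t: 2.37
tcp_pos: [0.4492, 0.2559, 0.0736]
tool_rot: [-0.207, 0.978, 0.0, 0.001]
force: [-1.8, 2.4, 3.7]
finger_gap: 0.646
gripper_force: 64.5
turn [ 0.     0.002 -0.002] slide [ 0.19 -0.13  0.36]
t 2.3667 tcp [0.4492 0.2559 0.0736] F [-1.8  2.4  3.7] gap 0.646 grip 64.5
```

```bash
python3 -m creep '[{"slide":[0,0,-1.0],"angular":[0,0,0],"claw":0},{"slide":[0,0,-2.0],"angular":[0,0,0],"claw":0},{"slide":[0,0,-2.5],"angular":[0,0,0],"claw":0},{"slide":[0,0,-2.5],"angular":[0,0,0],"claw":0},{"slide":[0,0,-1.0],"angular":[0,0,0],"claw":0},{"slide":[0,0,0],"angular":[0,0,0],"claw":0}]' 60
python3 - <<'E'
from h import *
import cv2
s=(.4713,-.2657); a=np.radians(-13.2); l=np.array([np.cos(a),np.sin(a)]); n=np.array([-l[1],l[0]])
t=np.array(s)-.031*n; print("carton target",t)
plan((.33,.33,.165,114),(t[0],t[1],.165,76.8))
b=viewer.snapshot("scene")
cv2.imwrite("pics/c2.png",cv2.resize(b[60:200,250:400],(750,600*7//6-100),interpolation=3))
print(proj("scene",[.4492,.2559,.1926]))
E
```

```text
t: 2.87
tcp_pos: [0.4505, 0.2559, 0.1651]
tool_rot: [-0.207, 0.978, 0.0, 0.003]
force: [0.2, -0.1, -4.0]
finger_gap: 0.647
gripper_force: 64.6
carton target [ 0.46422112 -0.29588095]
turn [-0.001  0.006 -0.003] slide [8.000e+00 1.168e+01 1.000e-02]
turn [0.    0.    0.649] slide [-27.36 -57.87   0.  ]
t 2.8667 tcp [0.4505 0.2559 0.1651] F [ 0.2 -0.1 -4. ] gap 0.647 grip 64.6
[330.20442697 125.17788141]
```

View pics/c2.png

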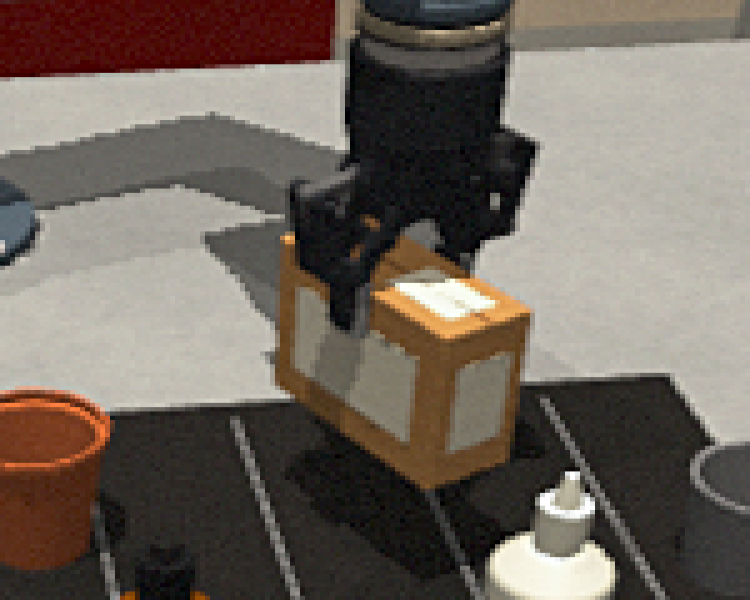

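```bash
python3 - <<'E'
from h import *
z=.0914
S=lambda u,v,z: ray("scene",u/5+250,v/(600/140)+60,z)
t=np.array([.4505,.2559]); l=np.array([np.cos(np.radians(24)),np.sin(np.radians(24))]); n=np.array([-l[1],l[0]])
for u,v,zz in [(530,315,z+.11),(440,340,z+.11),(430,488,z),(512,458,z),(281,240,z+.11),(277,385,z)]:
    d=S(u,v,zz)[:2]-t; print(round(1e3*d@l,1),round(1e3*d@n,1))
E
python3 -m json.tool --help >/dev/null; grep -c . h.py
```

```text
74.4 20.5
71.7 -33.1
69.9 -23.4
69.0 32.5
-59.5 -34.3
-62.2 -28.3
18
```

```bash
python3 - <<'E'
from h import *
import cv2
def go(n,crop,thr):
    im=cv2.imread(f"pics/{n}0.png"); x0,y0,x1,y1=crop
    g=cv2.cvtColor(im,6)[y0:y1,x0:x1]; g=cv2.resize(g,None,fx=4,fy=4,interpolation=cv2.INTER_CUBIC)
    m=(g>thr).astype(np.uint8)
    cs=cv2.findContours(m,0,1)[0]; h=cv2.convexHull(max(cs,key=cv2.contourArea))
    for e in range(5,60,2):
        q=cv2.approxPolyDP(h,e,True)[:,0]
        if len(q)<=4: break
    px=(q+.5)/4-.5+[x0,y0]
    p=np.array([ray(n,*u,.05)[:2] for u in px])
    print(n,thr,px.round(1).tolist(),"c",p.mean(0).round(4),[round(1e3*np.linalg.norm(p[i]-p[i-1])) for i in range(len(p))],[round(np.degrees(np.arctan2(*(p[i]-p[i-1])[::-1])),1) for i in range(len(p))])
for t in(120,150,180): go("top",(380,190,466,280),t)
for t in(90,110,130,150): go("scene",(92,164,180,232),t)
E
```

```text
top 120 [[402.1, 195.9], [457.6, 208.9], [447.1, 272.1], [390.6, 259.4]] c [ 0.4724 -0.2651] [163, 141, 161, 139] [np.float64(-13.3), np.float64(-103.8), np.float64(166.0), np.float64(77.0)]
top 150 [[402.1, 196.1], [457.4, 208.9], [446.9, 272.1], [390.6, 258.9]] c [ 0.4726 -0.2648] [161, 140, 161, 139] [np.float64(-13.5), np.float64(-103.6), np.float64(166.0), np.float64(76.5)]
top 180 [[402.1, 196.4], [457.1, 208.9], [446.9, 271.9], [390.9, 258.9]] c [ 0.4726 -0.2648] [160, 139, 160, 138] [np.float64(-13.3), np.float64(-103.4), np.float64(166.2), np.float64(76.6)]
scene 90 [[168.4, 168.1], [149.9, 215.1], [95.6, 211.1], [120.6, 171.9]] c [ 0.4689 -0.267 ] [132, 192, 140, 161] [np.float64(89.8), np.float64(-9.4), np.float64(-103.6), np.float64(167.1)]
scene 110 [[169.4, 175.1], [149.4, 215.1], [95.9, 211.1], [121.4, 171.6]] c [ 0.477  -0.2654] [139, 160, 138, 162] [np.float64(75.7), np.float64(-13.6), np.float64(-103.7), np.float64(166.8)]
scene 130 [[169.1, 174.9], [149.6, 214.9], [95.9, 210.6], [121.4, 171.9]] c [ 0.4763 -0.2655] [138, 160, 140, 159] [np.float64(76.6), np.float64(-13.1), np.float64(-104.0), np.float64(166.3)]
scene 150 [[169.1, 175.4], [149.1, 214.9], [96.1, 210.9], [121.6, 171.9]] c [ 0.4771 -0.2654] [138, 158, 137, 160] [np.float64(75.6), np.float64(-13.8), np.float64(-103.7), np.float64(166.4)]
```

```bash
python3 -m creep '[{"slide":[0,0,-1.0],"angular":[0,0,0.09],"claw":0},{"slide":[0,0,-1.0],"angular":[0,0,0.1],"claw":0},{"slide":[0,0,-1.0],"angular":[0,0,0.1],"claw":0},{"slide":[0,0,-0.6],"angular":[0,0,0.1],"claw":0},{"slide":[0,0,0],"angular":[0,0,0.1],"claw":0},{"slide":[0,0,0],"angular":[0,0,0.1],"claw":0},{"slide":[0,0,0],"angular":[0,-0.005,0.06],"claw":0},{"slide":[0,0,0],"angular":[0,0,0],"claw":0}]' 60
python3 - <<'E'
from h import *
plan((.4624,-.2939,.2,76.5))
E
```

```text
t: 3.58
tcp_pos: [0.4473, 0.2548, 0.1964]
tool_rot: [0.117, 0.993, -0.001, 0.001]
force: [-0.9, -0.7, -3.9]
finger_gap: 0.648
gripper_force: 64.4
turn [-0.002  0.001  0.001] slide [-14.28 -53.    -0.36]
t 3.5833 tcp [0.4473 0.2548 0.1964] F [-0.9 -0.7 -3.9] gap 0.648 grip 64.4
```

```bash
python3 -m creep '[{"slide":[-0.5,-1.8,-0.4],"angular":[0,0,0],"claw":0},{"slide":[-0.9,-3.5,0],"angular":[0,0,0],"claw":0},{"slide":[-0.9,-3.5,0],"angular":[0,0,0],"claw":0},{"slide":[-0.9,-3.5,0],"angular":[0,0,0],"claw":0},{"slide":[-0.9,-3.5,0],"angular":[0,0,0],"claw":0},{"slide":[-0.9,-3.5,0],"angular":[0,0,0],"claw":0},{"slide":[-0.9,-3.5,0],"angular":[0,0,0],"claw":0},{"slide":[-0.9,-3.5,0],"angular":[0,0,0],"claw":0},{"slide":[-0.9,-3.5,0],"angular":[0,0,0],"claw":0},{"slide":[-0.9,-3.5,0],"angular":[0,0,0],"claw":0}]' 60
python3 -m creep '[{"slide":[-0.9,-3.5,0],"angular":[0,0,0],"claw":0},{"slide":[-0.9,-3.5,0],"angular":[0,0,0],"claw":0},{"slide":[-0.9,-3.5,0],"angular":[0,0,0],"claw":0},{"slide":[-0.9,-3.5,0],"angular":[0,0,0],"claw":0},{"slide":[-1.3,-3.0,0],"angular":[0,0,0],"claw":0},{"slide":[-0.5,-1.5,0],"angular":[0,0,0],"claw":0},{"slide":[0,0,0],"angular":[0,0,0],"claw":0},{"slide":[0,0,0],"angular":[0,0,0],"claw":0}]' 60
python3 - <<'E'
from h import *
import cv2
plan((.4624,-.2939,.2,76.5))
b=viewer.snapshot("scene"); a=viewer.snapshot("top")
cv2.imwrite("pics/c3.png",np.hstack([cv2.resize(b[80:240,80:220],(400,457),interpolation=3),cv2.resize(a[170:310,370:493],(400,457),interpolation=3)]))
E
```

```text
t: 4.42
tcp_pos: [0.4541, -0.0899, 0.2016]
tool_rot: [0.116, 0.993, 0.0, 0.001]
force: [1.2, 0.1, -3.5]
finger_gap: 0.651
gripper_force: 65.0
t: 5.08
tcp_pos: [0.464, -0.2807, 0.2015]
tool_rot: [0.117, 0.993, 0.001, 0.001]
force: [-0.7, 0.1, -4.2]
finger_gap: 0.65
gripper_force: 65.2
turn [0.002 0.002 0.001] slide [-0.15 -1.32  0.15]
t 5.0833 tcp [ 0.464  -0.2807  0.2015] F [-0.7  0.1 -4.2] gap 0.65 grip 65.2
```

View pics/c3.png

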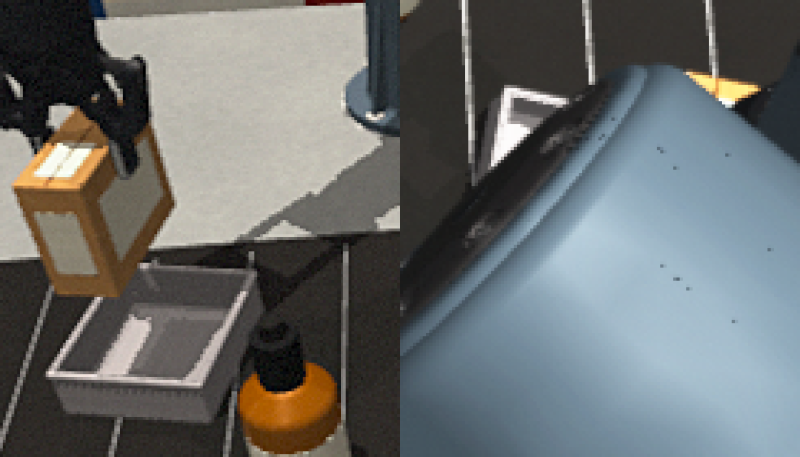

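Left half: the carton is above the tray, with front bottom corners at (57,292) and (118,297) and the back one at (173,203). The front tray rim runs from (48,378) to (203,386). Computing tray-frame positions next.

```bash
python3 - <<'E'
from h import *
S=lambda u,v,z: ray("scene",u/(400/140)+80,v/(457/160)+80,z)
t=np.array([.464,-.2807]); a=np.radians(-13.5); l=np.array([np.cos(a),np.sin(a)]); n=np.array([-l[1],l[0]])
z=.128
for u,v,zz in [(57,292,z),(118,297,z),(173,203,z),(13,187,z+.11),(107,193,z+.11),(150,125,z+.11)]:
    d=S(u,v,zz)[:2]-t; print(round(1e3*d@l,1),round(1e3*d@n,1))
plan((.4624,-.2939,.1,76.5))
E
```

```text
68.1 -25.1
69.3 28.7
-67.9 24.8
75.3 -21.4
75.9 53.9
-23.5 49.0
turn [0.003 0.002 0.003] slide [-0.21 -1.49 10.18]
t 5.1833 tcp [ 0.4638 -0.2789  0.2018] F [ 0.3  0.2 -3.3] gap 0.648 grip 65.2
```

```bash
python3 -m creep '[{"slide":[-0.2,-0.7,0.5],"angular":[0,0,0],"claw":0},{"slide":[-0.2,-0.8,1.0],"angular":[0,0,0],"claw":0},{"slide":[0,0,2.0],"angular":[0,0,0],"claw":0},{"slide":[0,0,2.0],"angular":[0,0,0],"claw":0},{"slide":[0,0,1.0],"angular":[0,0,0],"claw":0},{"slide":[0,0,0.7],"angular":[0,0,0],"claw":0},{"slide":[0,0,0.7],"angular":[0,0,0],"claw":0},{"slide":[0,0,0.6],"angular":[0,0,0],"claw":0},{"slide":[0,0,0],"angular":[0,0,0],"claw":0}]' 60
python3 - <<'E'
from h import *
plan((.4644,-.2944,.082,76.5))
E
```

```text
t: 5.93
tcp_pos: [0.4656, -0.2963, 0.1171]
tool_rot: [0.117, 0.993, 0.0, 0.002]
force: [-0.5, 0.2, -2.4]
finger_gap: 0.647
gripper_force: 64.9
turn [0.001 0.004 0.002] slide [0.16 0.16 3.51]
t 5.9333 tcp [ 0.4656 -0.2963  0.1171] F [-0.5  0.2 -2.4] gap 0.647 grip 64.9
```

```bash
python3 -m creep '[{"slide":[0.1,0.15,0.7],"angular":[0,0,0],"claw":0},{"slide":[0,0,0.7],"angular":[0,0,0],"claw":0},{"slide":[0,0,0.7],"angular":[0,0,0],"claw":0},{"slide":[0,0,0.6],"angular":[0,0,0],"claw":0},{"slide":[0,0,0.3],"angular":[0,0,0],"claw":0},{"slide":[0,0,0],"angular":[0,0,0],"claw":0}]' 60
python3 - <<'E'
from h import *
plan((.4644,-.2944,.0776,76.5))
E
```

```text
t: 6.43
tcp_pos: [0.4649, -0.2945, 0.087]
tool_rot: [0.117, 0.993, 0.0, 0.002]
force: [-1.1, 0.2, -2.6]
finger_gap: 0.648
gripper_force: 65.1
turn [0.001 0.003 0.002] slide [0.05 0.   0.94]
t 6.4333 tcp [ 0.4649 -0.2945  0.087 ] F [-1.1  0.2 -2.6] gap 0.648 grip 65.1
```

```bash
python3 -m creep '[{"slide":[0,0,0.3],"angular":[0,0,0],"claw":0},{"slide":[0,0,0.2],"angular":[0,0,0],"claw":0},{"slide":[0,-0.1,0],"angular":[0,0,0],"claw":0},{"slide":[0,-0.2,0],"angular":[0,0,0],"claw":0},{"slide":[0,0,0],"angular":[0,0,0],"claw":0}]' 60 | egrep 'tcp|force'
python3 -m creep '[{"slide":[0,-0.1,0],"angular":[0,0,0],"claw":0},{"slide":[0,-0.1,0],"angular":[0,0,0],"claw":0},{"slide":[0,0,0],"angular":[0,0,0],"claw":0}]' 60 | egrep 'tcp|force'
```

```text
tcp_pos: [0.4648, -0.2984, 0.0832]
force: [0.9, 0.7, -2.9]
gripper_force: 65.1
tcp_pos: [0.4642, -0.2999, 0.0831]
force: [-0.7, -0.7, -4.5]
gripper_force: 65.2
```

```bash
python3 -m creep '[{"slide":[0,-0.1,0],"angular":[0,0,0],"claw":0},{"slide":[0,-0.1,0],"angular":[0,0,0],"claw":0},{"slide":[0,0,0],"angular":[0,0,0],"claw":0}]' 60 | egrep 'tcp|force'
python3 -m creep '[{"slide":[0,-0.1,0],"angular":[0,0,0],"claw":0},{"slide":[0,-0.05,0],"angular":[0,0,0],"claw":0},{"slide":[0,0,0],"angular":[0,0,0],"claw":0}]' 60 | egrep 'tcp|force'
```

```text
tcp_pos: [0.4641, -0.3003, 0.083]
force: [4.5, 4.4, -2.0]
gripper_force: 65.2
tcp_pos: [0.464, -0.3009, 0.0831]
force: [5.3, 7.6, -0.5]
gripper_force: 65.3
```

```bash
python3 -m creep '[{"slide":[-0.15,0.1,0.1],"angular":[0,0,0],"claw":0},{"slide":[0,0,0.2],"angular":[0,0,0],"claw":0},{"slide":[0,0,0.1],"angular":[0,0,0],"claw":0},{"slide":[0,0,0],"angular":[0,0,0],"claw":0}]' 60 | egrep 'tcp|force'
python3 -m creep '[{"slide":[0,0,0.1],"angular":[0,0,0],"claw":0},{"slide":[0,0,0.1],"angular":[0,0,0],"claw":0},{"slide":[0,0,0],"angular":[0,0,0],"claw":0}]' 60 | egrep 'tcp|force'
```

```text
tcp_pos: [0.4646, -0.3007, 0.0785]
force: [1.7, 4.5, -2.0]
gripper_force: 65.3
tcp_pos: [0.4646, -0.3007, 0.0776]
force: [0.3, 6.9, 5.0]
gripper_force: 65.8
```

```bash
python3 -m creep '[{"slide":[0,0,0],"angular":[0,0,0],"claw":0.4},{"slide":[0,0,0],"angular":[0,0,0],"claw":0.7},{"slide":[0,0,0],"angular":[0,0,0],"claw":0.7},{"slide":[0,0,-1],"angular":[0,0,0],"claw":0.7},{"slide":[0,0,-3],"angular":[0,0,0],"claw":0.7},{"slide":[0,0,-3.5],"angular":[0,0,0],"claw":0.7},{"slide":[0,0,-3.5],"angular":[0,0,0.1],"claw":0.7},{"slide":[0,0,-3.5],"angular":[0,0,0.12],"claw":0.7},{"slide":[0,0,-3.5],"angular":[0,0,0.12],"claw":0.7},{"slide":[0,0,-1],"angular":[0,0,0.12],"claw":0.7}]' 60
python3 -m creep '[{"slide":[0,0,0],"angular":[0,0,0.12],"claw":0.7},{"slide":[0,0,0],"angular":[0,0,0.12],"claw":0.7},{"slide":[0,0,0],"angular":[0,0,0.12],"claw":0.7},{"slide":[0,0,0],"angular":[0,0,0.12],"claw":0.7},{"slide":[0,0,0],"angular":[0,0,0.12],"claw":0.7},{"slide":[0,0,0],"angular":[0,0,0.12],"claw":0.7},{"slide":[0,0,0],"angular":[0,0,0.12],"claw":0.7},{"slide":[0,0,0],"angular":[0,0,0.12],"claw":0.7},{"slide":[0,0,0],"angular":[0,0,0.12],"claw":0.7},{"slide":[0,0,0],"angular":[0,0,0.03],"claw":0.7}]' 60
python3 - <<'E'
from h import *
plan((.609,.298,.26,-13.5))
E
```

```text
t: 9.02
tcp_pos: [0.4664, -0.305, 0.2739]
tool_rot: [0.343, 0.939, -0.003, 0.008]
force: [0.6, -0.9, -0.7]
finger_gap: 0.854
gripper_force: 0.0
t: 9.85
tcp_pos: [0.4641, -0.3029, 0.2679]
tool_rot: [0.786, 0.618, 0.001, 0.003]
force: [-0.0, -0.4, -0.9]
finger_gap: 0.848
gripper_force: 0.0
turn [ 0.006  0.001 -0.002] slide [6.181e+01 6.000e-02 7.900e-01]
t 9.85 tcp [ 0.4641 -0.3029  0.2679] F [-0.  -0.4 -0.9] gap 0.848 grip 0.0
```

```bash
python3 -m creep '[{"slide":[2,0,0],"angular":[0,0,0],"claw":0.7},{"slide":[3.8,0,0],"angular":[0,0,0],"claw":0.7},{"slide":[3.8,0,0],"angular":[0,0,0],"claw":0.7},{"slide":[3.8,0,0],"angular":[0,0,0],"claw":0.7},{"slide":[3.8,0,0],"angular":[0,0,0],"claw":0.7},{"slide":[3.8,0,0],"angular":[0,0,0],"claw":0.7},{"slide":[3.8,0,0],"angular":[0,0,0],"claw":0.7},{"slide":[3.8,0,0],"angular":[0,0,0],"claw":0.7},{"slide":[3.8,0,0],"angular":[0,0,0],"claw":0.7},{"slide":[3.8,0,0],"angular":[0,0,0],"claw":0.7}]' 60
python3 -m creep '[{"slide":[3.8,0,0],"angular":[0,0,0],"claw":0.7},{"slide":[3.8,0,0],"angular":[0,0,0],"claw":0.7},{"slide":[3.8,0,0],"angular":[0,0,0],"claw":0.7},{"slide":[3.8,0,0],"angular":[0,0,0],"claw":0.7},{"slide":[3.8,0,0],"angular":[0,0,0],"claw":0.7},{"slide":[3.8,0,0],"angular":[0,0,0],"claw":0.7},{"slide":[2.8,0,0],"angular":[0,0,0],"claw":0.7},{"slide":[0,0,0],"angular":[0,0,0],"claw":0.7},{"slide":[0,0,0],"angular":[0,0,0],"claw":0.7}]' 60
python3 - <<'E'
from h import *
import cv2
plan((.609,.298,.18,-13.5),(.609,.298,.118,-13.5))
b=viewer.snapshot("scene"); a=viewer.snapshot("top")
cv2.imwrite("pics/s4.png",b);cv2.imwrite("pics/t4.png",a)
# tray after carton: interior; white bottle by threshold
g=b[130:245,330:380]; hsv=cv2.cvtColor(g,40); m=((hsv[...,1]<60)&(hsv[...,2]>150)).astype(np.uint8)
n,l,st,ce=cv2.connectedComponentsWithStats(m)
for i in range(1,n):
    if st[i,4]>30: print(st[i]+[330,130,0,0,0],ce[i]+[330,130])
print(proj("scene",[.609,.298,.166]),proj("scene",[.609,.298,.147]),proj("scene",[.609,.298,0]))
E
```

```text
t: 10.68
tcp_pos: [0.5482, 0.0513, 0.2681]
tool_rot: [0.785, 0.62, 0.002, 0.003]
force: [0.8, -0.7, -0.1]
finger_gap: 0.852
gripper_force: 0.0
t: 11.43
tcp_pos: [0.6069, 0.3002, 0.2673]
tool_rot: [0.784, 0.621, 0.002, 0.002]
force: [0.4, -0.4, 0.5]
finger_gap: 0.85
gripper_force: 0.0
turn [0.006 0.    0.005] slide [-0.17  0.25  8.73]
turn [0. 0. 0.] slide [0.  0.  6.2]
t 11.4333 tcp [0.6069 0.3002 0.2673] F [ 0.4 -0.4  0.5] gap 0.85 grip 0.0
[336 130  44  19 544] [358.49080882 138.78676471]
[358 170   7  12  47] [361.31914894 176.10638298]
[348 184  25  18 275] [358.85818182 193.85090909]
[363.16020111 169.62886121] [361.93839245 176.07056757] [353.53879872 220.35550185]
```

```bash
python3 -m creep '[{"slide":[-0.1,0.2,2],"angular":[0.006,0,0.005],"claw":0.6},{"slide":[0,0,3],"angular":[0,0,0],"claw":0.6},{"slide":[0,0,3],"angular":[0,0,0],"claw":0.6},{"slide":[0,0,3],"angular":[0,0,0],"claw":0.6},{"slide":[0,0,2.5],"angular":[0,0,0],"claw":0.6},{"slide":[0,0,1.4],"angular":[0,0,0],"claw":0.6},{"slide":[0,0,0],"angular":[0,0,0],"claw":0.6}]' 50
python3 -m creep '[{"slide":[0,0,0],"angular":[0,0,0],"claw":0},{"slide":[0,0,0],"angular":[0,0,0],"claw":-0.3},{"slide":[0,0,0],"angular":[0,0,0],"claw":-0.6},{"slide":[0,0,0],"angular":[0,0,0],"claw":-0.6},{"slide":[0,0,0],"angular":[0,0,0],"claw":-0.6},{"slide":[0,0,0],"angular":[0,0,0],"claw":-0.6}]' 50
```

```text
t: 12.12
tcp_pos: [0.606, 0.2946, 0.1143]
tool_rot: [0.787, 0.617, -0.004, -0.002]
force: [-0.0, -0.7, -0.6]
finger_gap: 0.802
gripper_force: 0.0
t: 12.62
tcp_pos: [0.61, 0.2978, 0.1204]
tool_rot: [0.786, 0.618, 0.002, 0.001]
force: [0.2, -0.5, 5.9]
finger_gap: 0.286
gripper_force: 49.8
```

```bash
python3 -m creep '[{"slide":[0,0,-1],"angular":[0,0,0],"claw":-0.6},{"slide":[0,0,-2],"angular":[0,0,0],"claw":-0.6},{"slide":[0,0,-3],"angular":[0,0,0],"claw":-0.6},{"slide":[0,0,-3],"angular":[0,0,0],"claw":-0.6},{"slide":[0,0,-3],"angular":[0,0,0],"claw":-0.6},{"slide":[0,0,-3],"angular":[0,0,0],"claw":-0.6},{"slide":[0,0,-2],"angular":[0,0,0],"claw":-0.6},{"slide":[0,0,-1],"angular":[0,0,0],"claw":-0.6},{"slide":[0,0,0],"angular":[0,0,0],"claw":-0.6}]' 50
python3 - <<'E'
from h import *
import cv2
plan((.4439,-.23,.29,-13.5))
im=cv2.imread("pics/t4.png"); cv2.imwrite("pics/t4c.png",cv2.resize(im[170:300,370:480],(660,780))[:600])
b=viewer.snapshot("scene"); cv2.imwrite("pics/s5.png",b)
cv2.imwrite("pics/s5c.png",np.hstack([cv2.resize(b[100:240,80:200],(400,467),interpolation=3),cv2.resize(b[60:200,310:430],(400,467),interpolation=3)]))
E
```

```text
t: 13.37
tcp_pos: [0.6096, 0.298, 0.3012]
tool_rot: [0.786, 0.618, 0.002, 0.001]
force: [-0.4, 0.4, -1.1]
finger_gap: 0.286
gripper_force: 49.5
turn [ 0.004 -0.003 -0.002] slide [-55.21  -3.79   1.12]
t 13.3667 tcp [0.6096 0.298  0.3012] F [-0.4  0.4 -1.1] gap 0.286 grip 49.5
```

View pics/s5c.png

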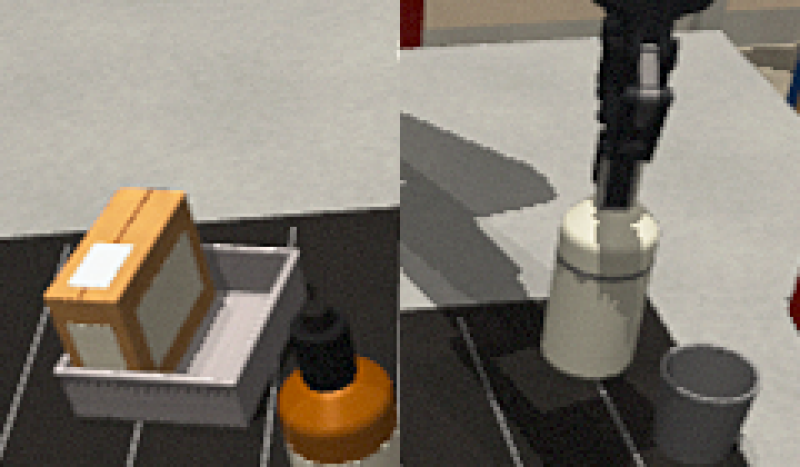

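Left: the carton stands flat along the left wall of the tray, with a free lane on the right. Right: the squeeze bottle hangs upright in the grip. I carry on to the tray.

```bash
python3 -m creep '[{"slide":[-1.5,-0.1,0],"angular":[0,0,0],"claw":-0.6},{"slide":[-3.6,-0.25,0],"angular":[0,0,0],"claw":-0.6},{"slide":[-3.6,-0.25,0],"angular":[0,0,0],"claw":-0.6},{"slide":[-3.6,-0.25,0],"angular":[0,0,0],"claw":-0.6},{"slide":[-3.6,-0.25,0],"angular":[0,0,0],"claw":-0.6},{"slide":[-3.6,-0.25,0],"angular":[0,0,0],"claw":-0.6},{"slide":[-3.6,-0.25,0],"angular":[0,0,0],"claw":-0.6},{"slide":[-3.6,-0.25,0],"angular":[0,0,0],"claw":-0.6},{"slide":[-3.6,-0.25,0],"angular":[0,0,0],"claw":-0.6},{"slide":[-3.6,-0.25,0],"angular":[0,0,0],"claw":-0.6}]' 50
python3 -m creep '[{"slide":[-3.6,-0.25,0],"angular":[0,0,0],"claw":-0.6},{"slide":[-3.6,-0.25,0],"angular":[0,0,0],"claw":-0.6},{"slide":[-3.6,-0.25,0],"angular":[0,0,0],"claw":-0.6},{"slide":[-3.6,-0.25,0],"angular":[0,0,0],"claw":-0.6},{"slide":[-3.5,-0.25,0],"angular":[0,0,0],"claw":-0.6},{"slide":[-2.5,-0.25,0],"angular":[0,0,0],"claw":-0.6},{"slide":[-1.0,0,0],"angular":[0,0,0],"claw":-0.6},{"slide":[0,0,0],"angular":[0,0,0],"claw":-0.6},{"slide":[0,0,0],"angular":[0,0,0],"claw":-0.6}]' 50
python3 - <<'E'
from h import *
plan((.4439,-.23,.19,-13.5),(.4439,-.23,.1244,-13.5))
E
```

```text
t: 14.25
tcp_pos: [0.5035, -0.0274, 0.2957]
tool_rot: [0.786, 0.618, -0.002, -0.003]
force: [0.9, 0.0, -1.7]
finger_gap: 0.289
gripper_force: 49.5
t: 15.0
tcp_pos: [0.4402, -0.2299, 0.2965]
tool_rot: [0.786, 0.618, -0.0, -0.003]
force: [-0.1, -0.4, -2.6]
finger_gap: 0.283
gripper_force: 49.5
turn [-0.004 -0.003 -0.004] slide [ 0.07  0.36 10.65]
turn [0. 0. 0.] slide [0.   0.   6.56]
t 15.0 tcp [ 0.4402 -0.2299  0.2965] F [-0.1 -0.4 -2.6] gap 0.283 grip 49.5
```

Descend to a bottom height of about 0.06, then check in the image.

```bash
python3 -m creep '[{"slide":[0.05,0.2,1],"angular":[-0.004,0,0],"claw":-0.6},{"slide":[0,0.15,2.5],"angular":[0,0,0],"claw":-0.6},{"slide":[0,0,3],"angular":[0,0,0],"claw":-0.6},{"slide":[0,0,2.5],"angular":[0,0,0],"claw":-0.6},{"slide":[0,0,1.5],"angular":[0,0,0],"claw":-0.6},{"slide":[0,0,0.5],"angular":[0,0,0],"claw":-0.6},{"slide":[0,0,0],"angular":[0,0,0],"claw":-0.6},{"slide":[0,0,0],"angular":[0,0,0],"claw":-0.6}]' 50
python3 - <<'E'
from h import *
import cv2
plan((.4439,-.23,.1244,-13.5))
b=viewer.snapshot("scene"); cv2.imwrite("pics/s6.png",b)
cv2.imwrite("pics/s6c.png",cv2.resize(b[110:235,85:205],(576,600),interpolation=3))
E
```

```text
t: 15.67
tcp_pos: [0.4454, -0.2304, 0.1883]
tool_rot: [0.786, 0.619, 0.001, 0.001]
force: [-0.1, -0.2, -1.3]
finger_gap: 0.287
gripper_force: 49.4
turn [ 0.003 -0.    -0.001] slide [ 0.   -0.15  6.39]
t 15.6667 tcp [ 0.4454 -0.2304  0.1883] F [-0.1 -0.2 -1.3] gap 0.287 grip 49.4
```

View pics/s6c.png

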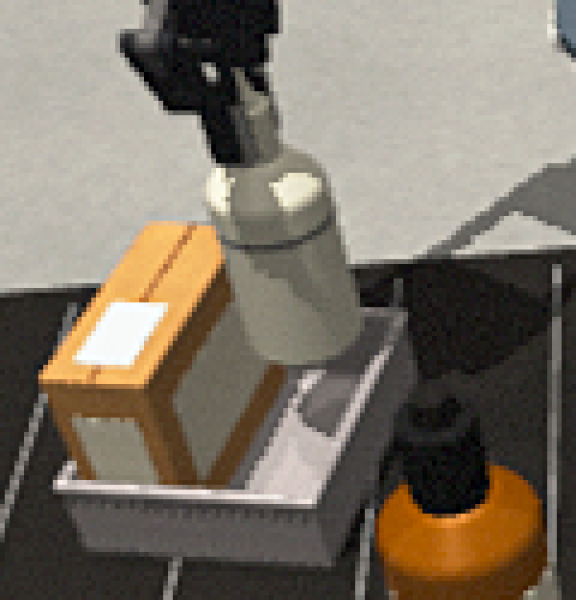

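The bottle hangs over the free lane, clear of the carton and the right wall. I lower it while watching the force.

```bash
python3 -m creep '[{"slide":[0,-0.1,0.7],"angular":[0,0,0],"claw":-0.6},{"slide":[0,0,0.7],"angular":[0,0,0],"claw":-0.6},{"slide":[0,0,0.7],"angular":[0,0,0],"claw":-0.6},{"slide":[0,0,0.4],"angular":[0,0,0],"claw":-0.6},{"slide":[0,0,0],"angular":[0,0,0],"claw":-0.6}]' 50 | egrep "tcp|force"
python3 -m creep '[{"slide":[0,0,0.7],"angular":[0,0,0],"claw":-0.6},{"slide":[0,0,0.7],"angular":[0,0,0],"claw":-0.6},{"slide":[0,0,0.7],"angular":[0,0,0],"claw":-0.6},{"slide":[0,0,0.7],"angular":[0,0,0],"claw":-0.6},{"slide":[0,0,0.3],"angular":[0,0,0],"claw":-0.6},{"slide":[0,0,0],"angular":[0,0,0],"claw":-0.6}]' 50 | egrep "tcp|force"
```

```text
tcp_pos: [0.4431, -0.2306, 0.1619]
force: [0.3, 0.2, -2.1]
gripper_force: 49.6
tcp_pos: [0.4434, -0.2306, 0.1309]
force: [-0.1, 0.2, -2.5]
gripper_force: 49.6
```

```bash
python3 -m creep '[{"slide":[0,0,0.3],"angular":[0,0,0],"claw":-0.6},{"slide":[0,0,0.2],"angular":[0,0,0],"claw":-0.6},{"slide":[0,0,0.15],"angular":[0,0,0],"claw":-0.6},{"slide":[0,0,0],"angular":[0,0,0],"claw":-0.6}]' 50 | egrep "tcp|force"
python3 -m creep '[{"slide":[0,0,0.1],"angular":[0,0,0],"claw":-0.6},{"slide":[0,0,0],"angular":[0,0,0],"claw":-0.6}]' 50 | egrep "tcp|force"
```

```text
tcp_pos: [0.4439, -0.231, 0.1254]
force: [0.3, 0.6, -3.2]
gripper_force: 49.6
tcp_pos: [0.444, -0.2311, 0.1246]
force: [-0.2, 0.5, -2.4]
gripper_force: 49.6
```

```bash
python3 -m creep '[{"slide":[0,0,0.1],"angular":[0,0,0],"claw":-0.6},{"slide":[0,0,0],"angular":[0,0,0],"claw":-0.6}]' 50 | egrep "tcp|force"
python3 -m creep '[{"slide":[0,0,0.05],"angular":[0,0,0],"claw":-0.6},{"slide":[0,0,0],"angular":[0,0,0],"claw":-0.6}]' 50 | egrep "tcp|force"
```

```text
tcp_pos: [0.4442, -0.2314, 0.1244]
force: [-0.5, 0.8, 3.5]
gripper_force: 50.4
tcp_pos: [0.4443, -0.2314, 0.1243]
force: [-1.6, 1.4, 7.7]
gripper_force: 50.8
```

```bash
python3 -m creep '[{"slide":[0,0,0],"angular":[0,0,0],"claw":-0.2},{"slide":[0,0,0],"angular":[0,0,0],"claw":0.1},{"slide":[0,0,0],"angular":[0,0,0],"claw":0.2},{"slide":[0,0,-1],"angular":[0,0,0],"claw":0.2},{"slide":[0,0,-2.5],"angular":[0,0,0],"claw":0.2},{"slide":[0,0,-3],"angular":[0,0,0],"claw":0.2},{"slide":[0,0,-3],"angular":[0,0,0],"claw":0.2},{"slide":[0,0,-3],"angular":[0,0,0],"claw":0.2},{"slide":[0,0,-2],"angular":[0,0,0],"claw":0.2}]' 50
python3 - <<'E'
from h import *
plan((.614,.107,.26,-13.5))
import cv2
b=viewer.snapshot("scene"); cv2.imwrite("pics/s7.png",b)
print(proj("scene",[.614,.107,.153]),proj("scene",[.614,.107,.139]))
g=cv2.cvtColor(b,6)[185:212,268:300]; m=(g<45); r,c=np.nonzero(m)
for i in range(0,27,2): print(i+185, (np.nonzero(m[i])[0]+268)[[0,-1]] if m[i].any() else None, end="; ")
E
```

```text
t: 18.22
tcp_pos: [0.4443, -0.2315, 0.2715]
tool_rot: [0.786, 0.618, 0.001, 0.003]
force: [1.3, -0.7, -0.9]
finger_gap: 0.598
gripper_force: 0.0
turn [ 0.007  0.002 -0.002] slide [36.87  8.6   1.15]
t 18.2167 tcp [ 0.4443 -0.2315  0.2715] F [ 1.3 -0.7 -0.9] gap 0.598 grip 0.0
[281.93381155 182.36056528] [281.87949373 187.05689673]
185 [268 299]; 187 [268 299]; 189 [268 299]; 191 [268 299]; 193 [268 299]; 195 [268 299]; 197 [268 299]; 199 [268 299]; 201 [269 299]; 203 [268 299]; 205 [268 299]; 207 [268 299]; 209 [269 299]; 211 [268 299];
```

```bash
python3 - <<'E'
from h import *
import cv2
def om(n,x0,y0,x1,y1):
    im=cv2.imread(f"pics/{n}0.png"); h=cv2.cvtColor(im,40)
    m=((h[...,0]<25)&(h[...,1]>130)&(h[...,2]>70)).astype(np.uint8); k=np.zeros_like(m); k[y0:y1,x0:x1]=m[y0:y1,x0:x1]
    r,c=np.nonzero(k); print(n,"cols",c.min(),c.max(),"rows",r.min(),r.max()); return im
t=om("top",258,155,290,200); s=om("scene",266,180,300,242)
for a in (.60,.614,.625):
    P=[[a+.029*np.cos(w),.107+.029*np.sin(w),z] for z in (0,.092) for w in np.linspace(0,6.28,60)]
    for n in("top","scene"):
        q=np.array([proj(n,p) for p in P]); print(a,n,"body cols",q[:,0].min().round(1),q[:,0].max().round(1),"rows",q[:,1].min().round(1),q[:,1].max().round(1), "bulb",proj(n,[a,.107,.153]).round(1),"base/shoulder", q[:60,1].max().round(1), q[60:,1].min().round(1))
print(cv2.cvtColor(s,6)[180:200:1,278:292])
print(cv2.cvtColor(t,6)[158:172,266:282])
E
```

```text
top cols 261 284 rows 162 191
scene cols 266 294 rows 180 238
0.6 top body cols 261.4 285.3 rows 168.0 199.3 bulb [273.2 172.7] base/shoulder 199.3 168.0
0.6 scene body cols 268.9 292.9 rows 190.5 233.1 bulb [281.1 178.6] base/shoulder 233.1 190.5
0.614 top body cols 261.4 285.2 rows 162.5 194.1 bulb [273.2 166.8] base/shoulder 194.1 162.5
0.614 scene body cols 269.6 293.8 rows 194.2 237.2 bulb [281.9 182.4] base/shoulder 237.2 194.2
0.625 top body cols 261.4 285.2 rows 158.2 190.0 bulb [273.2 162.2] base/shoulder 190.0 158.2
0.625 scene body cols 270.2 294.6 rows 197.1 240.4 bulb [282.6 185.4] base/shoulder 240.4 197.1
[[39 39 37 41 40 38 42 41 40 39 38 46 41 41]
 [43 42 35 42 38 36 37 42 35 42 43 40 39 39]
 [39 44 40 42 42 42 38 42 43 42 39 41 41 39]
 [40 43 37 41 38 39 41 39 40 40 40 36 41 42]
 [39 34 41 37 37 43 37 39 45 41 39 45 42 44]
 [45 39 36 33 36 35 35 37 39 44 40 40 37 41]
 [41 33 37 45 37 45 40 37 37 45 43 43 43 40]
 [42 32 27 32 46 38 37 29 23 31 41 41 41 39]
 [34 30  8 20 21 30  9 11 25 36 37 41 41 40]
 [32 32 14  4 16 19 23 15 29 37 37 43 40 42]
 [41 33 21 26 14 20 19
[... 667 characters left out ...]
  55 229 147  50  48  48  51]
 [ 52  60  67  67  94  89  84  83  98  99 127  99  70  53  49  48]
 [ 70 107 101  88  85  68  50  47  54  82  65  77 114  93  61  53]
 [113 102  97  89  63  49  48  49  49  62  87 104 123 127 108  68]
 [125  99  87  70  49  46  47  50  47  40  84  94  95 125 131  99]
 [140 110  89  69  47  43  46  48  47  39  66  93  85 138 141 130]
 [131  98  86  47  27  40  45  45  43  28  66  95  76 127 145 142]
 [131 110  91  52  21  22  32  30  26  37  89 100  87 127 137 135]
 [133  87  83  56  38  32  24  19  40  73  97 105  70 125 137 135]
 [133  81  49  82  93  97  58  39  89 101 100  63  47 125 137 135]
 [133  99  40  53  88  94  95  98  98 105  67  26  45 126 137 135]]
```

```bash
python3 -m creep '[{"slide":[1.5,0.4,0],"angular":[0.006,0,0],"claw":0.6},{"slide":[3.6,0.9,0],"angular":[0,0,0],"claw":0.6},{"slide":[3.6,0.9,0],"angular":[0,0,0],"claw":0.6},{"slide":[3.6,0.9,0],"angular":[0,0,0],"claw":0.6},{"slide":[3.6,0.9,0],"angular":[0,0,0],"claw":0.6},{"slide":[3.6,0.9,0],"angular":[0,0,0],"claw":0.6},{"slide":[3.6,0.9,0],"angular":[0,0,0],"claw":0.6},{"slide":[3.6,0.9,0],"angular":[0,0,0],"claw":0.6},{"slide":[3.6,0.9,0],"angular":[0,0,0],"claw":0.6},{"slide":[3.6,0.9,0],"angular":[0,0,0],"claw":0.6}]' 50 | egrep "tcp|gap"
python3 -m creep '[{"slide":[2.2,0.5,0],"angular":[0,0,0],"claw":0.6},{"slide":[0.9,0.1,0],"angular":[0,0,0],"claw":0.6},{"slide":[0,0,1],"angular":[0,0,0],"claw":0.6},{"slide":[0,0,2],"angular":[0,0,0],"claw":0.6},{"slide":[0,0,2],"angular":[0,0,0],"claw":0.6},{"slide":[0,0,1],"angular":[0,0,0],"claw":0.6},{"slide":[0,0,0],"angular":[0,0,0],"claw":0.6},{"slide":[0,0,0],"angular":[0,0,0],"claw":0.6}]' 50 | egrep "tcp|gap"
python3 - <<'E'
from h import *
plan((.617,.108,.108,-13.5))
E
```

```text
tcp_pos: [0.6064, 0.0803, 0.2681]
finger_gap: 0.8
tcp_pos: [0.6184, 0.106, 0.2073]
finger_gap: 0.793
turn [-0.005  0.001 -0.004] slide [ 0.16 -0.18  9.93]
t 19.7667 tcp [0.6184 0.106  0.2073] F [ 0.6 -0.   0.3] gap 0.793 grip 0.0
```

```bash
python3 -m creep '[{"slide":[0.15,-0.15,1.5],"angular":[-0.003,0,-0.004],"claw":0.6},{"slide":[0,0,2.5],"angular":[0,0,0],"claw":0.6},{"slide":[0,0,2.5],"angular":[0,0,0],"claw":0.6},{"slide":[0,0,2],"angular":[0,0,0],"claw":0.6},{"slide":[0,0,1.3],"angular":[0,0,0],"claw":0.6},{"slide":[0,0,0],"angular":[0,0,0],"claw":0.6},{"slide":[0,0,0],"angular":[0,0,0],"claw":0.6}]' 50 | egrep "tcp|force"
python3 -m creep '[{"slide":[0,0,0],"angular":[0,0,0],"claw":0},{"slide":[0,0,0],"angular":[0,0,0],"claw":-0.3},{"slide":[0,0,0],"angular":[0,0,0],"claw":-0.6},{"slide":[0,0,0],"angular":[0,0,0],"claw":-0.6},{"slide":[0,0,0],"angular":[0,0,0],"claw":-0.6},{"slide":[0,0,0],"angular":[0,0,0],"claw":-0.6}]' 50
```

```text
tcp_pos: [0.6184, 0.1086, 0.1105]
force: [0.5, 0.0, -0.0]
gripper_force: 0.0
t: 20.85
tcp_pos: [0.6191, 0.109, 0.1115]
tool_rot: [0.785, 0.62, 0.001, 0.001]
force: [-0.5, 0.0, 6.2]
finger_gap: 0.309
gripper_force: 49.3
```

```bash
python3 -m creep '[{"slide":[0,0,-1],"angular":[0,0,0],"claw":-0.6},{"slide":[0,0,-2.5],"angular":[0,0,0],"claw":-0.6},{"slide":[0,0,-3.5],"angular":[0,0,0],"claw":-0.6},{"slide":[0,0,-3.5],"angular":[0,0,0],"claw":-0.6},{"slide":[0,0,-3.5],"angular":[0,0,0],"claw":-0.6},{"slide":[0,0,-3.5],"angular":[0,0,0],"claw":-0.6},{"slide":[0,0,-3.0],"angular":[0,0,0],"claw":-0.6},{"slide":[0,0,-2],"angular":[0,0,0],"claw":-0.6},{"slide":[0,0,-0.5],"angular":[0,0,0],"claw":-0.6},{"slide":[0,0,0],"angular":[0,0,0],"claw":-0.6}]' 50
python3 - <<'E'
from h import *
plan((.5187,-.2473,.335,-13.5))
E
```

```text
t: 21.68
tcp_pos: [0.6179, 0.1091, 0.3411]
tool_rot: [0.785, 0.62, 0.001, 0.001]
force: [-0.1, 0.2, -4.1]
finger_gap: 0.313
gripper_force: 50.0
turn [ 0.002 -0.001  0.002] slide [-36.97  -1.33   0.61]
t 21.6833 tcp [0.6179 0.1091 0.3411] F [-0.1  0.2 -4.1] gap 0.313 grip 50.0
```

```bash
python3 -m creep '[{"slide":[-1.5,-0.1,0],"angular":[0,0,0],"claw":-0.6},{"slide":[-3.6,-0.1,0],"angular":[0,0,0],"claw":-0.6},{"slide":[-3.6,-0.1,0],"angular":[0,0,0],"claw":-0.6},{"slide":[-3.6,-0.1,0],"angular":[0,0,0],"claw":-0.6},{"slide":[-3.6,-0.2,0],"angular":[0,0,0],"claw":-0.6},{"slide":[-3.6,-0.2,0],"angular":[0,0,0],"claw":-0.6},{"slide":[-3.6,-0.1,0],"angular":[0,0,0],"claw":-0.6},{"slide":[-3.6,-0.1,0],"angular":[0,0,0],"claw":-0.6},{"slide":[-3.6,-0.1,0],"angular":[0,0,0],"claw":-0.6},{"slide":[-3.6,-0.1,0],"angular":[0,0,0],"claw":-0.6}]' 50 | egrep "tcp|gap"
python3 -m creep '[{"slide":[-2.0,-0.1,0],"angular":[0,0,0],"claw":-0.6},{"slide":[-1.0,-0.1,1.0],"angular":[0,0,0],"claw":-0.6},{"slide":[0,0,2.5],"angular":[0,0,0],"claw":-0.6},{"slide":[0,0,3.5],"angular":[0,0,0],"claw":-0.6},{"slide":[0,0,3],"angular":[0,0,0],"claw":-0.6},{"slide":[0,0,2.5],"angular":[0,0,0],"claw":-0.6},{"slide":[0,0,1.5],"angular":[0,0,0],"claw":-0.6},{"slide":[0,0,0.7],"angular":[0,0,0],"claw":-0.6},{"slide":[0,0,0],"angular":[0,0,0],"claw":-0.6},{"slide":[0,0,0],"angular":[0,0,0],"claw":-0.6}]' 50 | egrep "tcp|gap"
python3 - <<'E'
from h import *
plan((.5187,-.2473,.1155,-13.5))
import cv2
cv2.imwrite("pics/s8.png",viewer.snapshot("scene"))
E
```

```text
tcp_pos: [0.5247, -0.2192, 0.3366]
finger_gap: 0.31
tcp_pos: [0.5183, -0.2461, 0.192]
finger_gap: 0.313
turn [-0.002 -0.001  0.002] slide [-0.11  0.07  7.65]
t 23.35 tcp [ 0.5183 -0.2461  0.192 ] F [ 0.2 -0.8 -2.9] gap 0.313 grip 49.8
```

```bash
python3 -m creep '[{"slide":[-0.1,0.05,0.8],"angular":[0,0,0],"claw":-0.6},{"slide":[0,0,1],"angular":[0,0,0],"claw":-0.6},{"slide":[0,0,1],"angular":[0,0,0],"claw":-0.6},{"slide":[0,0,0.7],"angular":[0,0,0],"claw":-0.6},{"slide":[0,0,0.4],"angular":[0,0,0],"claw":-0.6},{"slide":[0,0,0],"angular":[0,0,0],"claw":-0.6}]' 50 | egrep "tcp|force"
python3 -m creep '[{"slide":[0,0,0.7],"angular":[0,0,0],"claw":-0.6},{"slide":[0,0,0.7],"angular":[0,0,0],"claw":-0.6},{"slide":[0,0,0.7],"angular":[0,0,0],"claw":-0.6},{"slide":[0,0,0.5],"angular":[0,0,0],"claw":-0.6},{"slide":[0,0,0.3],"angular":[0,0,0],"claw":-0.6},{"slide":[0,0,0],"angular":[0,0,0],"claw":-0.6}]' 50 | egrep "tcp|force"
```

```text
tcp_pos: [0.5181, -0.2472, 0.1523]
force: [-0.4, 0.6, -3.2]
gripper_force: 50.0
tcp_pos: [0.5184, -0.2474, 0.1238]
force: [-0.6, 0.7, -3.7]
gripper_force: 50.1
```

```bash
python3 -m creep '[{"slide":[0,0,0.3],"angular":[0,0,0],"claw":-0.6},{"slide":[0,0,0.2],"angular":[0,0,0],"claw":-0.6},{"slide":[0,0,0.15],"angular":[0,0,0],"claw":-0.6},{"slide":[0,0,0],"angular":[0,0,0],"claw":-0.6}]' 50 | egrep "tcp|force"
python3 -m creep '[{"slide":[0,0,0.1],"angular":[0,0,0],"claw":-0.6},{"slide":[0,0,0.05],"angular":[0,0,0],"claw":-0.6},{"slide":[0,0,0],"angular":[0,0,0],"claw":-0.6}]' 50 | egrep "tcp|force"
```

```text
tcp_pos: [0.5188, -0.2477, 0.1181]
force: [-1.0, -0.1, -4.1]
gripper_force: 50.1
tcp_pos: [0.5189, -0.2478, 0.1168]
force: [0.1, -0.2, -4.1]
gripper_force: 50.1
```

```bash
python3 -m creep '[{"slide":[0,0,0.1],"angular":[0,0,0],"claw":-0.6},{"slide":[0,0,0.05],"angular":[0,0,0],"claw":-0.6},{"slide":[0,0,0],"angular":[0,0,0],"claw":-0.6}]' 50 | egrep "tcp|force"
python3 -m creep '[{"slide":[0,0,0.05],"angular":[0,0,0],"claw":-0.6},{"slide":[0,0,0],"angular":[0,0,0],"claw":-0.6}]' 50 | egrep "tcp|force"
```

```text
tcp_pos: [0.5191, -0.2479, 0.1155]
force: [0.1, -0.0, -1.8]
gripper_force: 50.2
tcp_pos: [0.5192, -0.2479, 0.1154]
force: [-1.0, -0.5, 2.5]
gripper_force: 50.7
```

On the floor. I release, lift and move clear.

```bash
python3 -m creep '[{"slide":[0,0,0.05],"angular":[0,0,0],"claw":-0.6},{"slide":[0,0,0],"angular":[0,0,0],"claw":-0.2},{"slide":[0,0,0],"angular":[0,0,0],"claw":0.1},{"slide":[0,0,0],"angular":[0,0,0],"claw":0.2},{"slide":[0,0,-1],"angular":[0,0,0],"claw":0.2},{"slide":[0,0,-2.5],"angular":[0,0,0],"claw":0.2},{"slide":[0,0,-3.5],"angular":[0,0,0],"claw":0.2},{"slide":[0,0,-3.5],"angular":[0,0,0],"claw":0.2},{"slide":[0,0,-3.5],"angular":[0,0,0],"claw":0.2},{"slide":[0,0,-3.5],"angular":[0,0,0],"claw":0.2}]' 50 | egrep "tcp|force"
python3 -m creep '[{"slide":[3,0,-2],"angular":[0,0,0],"claw":0.2},{"slide":[3.6,0,0],"angular":[0,0,0],"claw":0.2},{"slide":[3.6,0,0],"angular":[0,0,0],"claw":0.2},{"slide":[3.6,0,0],"angular":[0,0,0],"claw":0.2},{"slide":[3.6,0,0],"angular":[0,0,0],"claw":0.2},{"slide":[3.6,0,0],"angular":[0,0,0],"claw":0.2},{"slide":[3.6,0,0],"angular":[0,0,0],"claw":0.2},{"slide":[2,0,0],"angular":[0,0,0],"claw":0.2},{"slide":[0,0,0],"angular":[0,0,0],"claw":0.2},{"slide":[0,0,0],"angular":[0,0,0],"claw":0.2}]' 50 | egrep "tcp|force"
python3 - <<'E'
from h import *
import cv2
a=viewer.snapshot("top"); b=viewer.snapshot("scene")
cv2.imwrite("pics/fin.png",np.hstack([cv2.resize(b[100:240,70:210],(400,400),interpolation=3),cv2.resize(a[165:305,365:505],(400,400),interpolation=3)]))
E
```

```text
tcp_pos: [0.5187, -0.2476, 0.2916]
force: [-0.1, -1.0, -0.3]
gripper_force: 0.0
tcp_pos: [0.5805, 0.012, 0.3098]
force: [-0.0, 0.1, -1.6]
gripper_force: 0.0
```

View pics/fin.png

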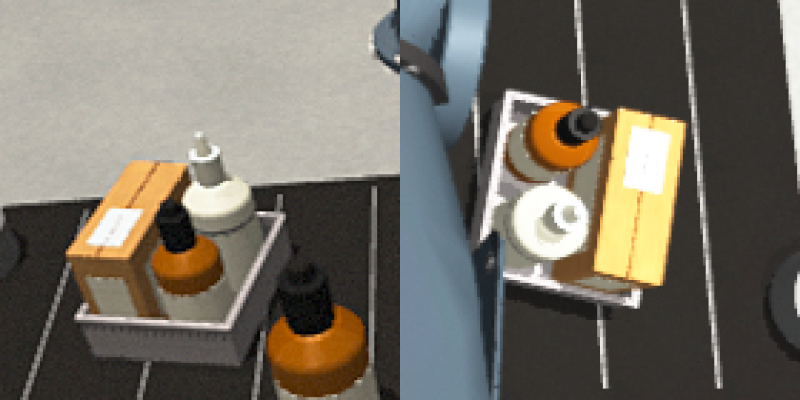

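All three stand upright inside the tray: in the right view the carton is at (640,195), the amber bottle at (562,135) and the squeeze bottle at (548,222). The tray lies flat and the arm is clear.

```bash
python3 -c "
from station import ticket; print(ticket.sign_off())"
```

```text
the job is handed in; nothing more can be done
None
```

The carton, squeeze bottle and amber dropper bottle stand upright side by side in the tray, and the job is handed in; sign-off returned no verdict.

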